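# Load the stopper feeder and set its gate screw

## Robot

A 7-joint arm with a two-finger parallel gripper is mounted at the origin on the work surface; the furniture and walls round the work are solid. World frame = base frame: x ahead of the robot, y to its left, z up, the work surface at z = 0. Lengths are in m, angles in rad, forces in N, time in s.
With the tool pointing down it reaches from about 0.4 to 0.85 m from the base axis. Payload 4.5 kg.
Tool frame: the origin (TCP) lies on the mounting face of the last link; the fingertips stand 166 mm ahead of it and the grasp point (between the pads) lies 147 mm ahead of it; z points along the fingers, y is the direction in which the jaws open and shut (so a half turn about z gives the same grasp; the last joint's range is limited). The gripper opens to 88 mm and grips with 3 to 60 N. Pads are 18 mm wide; open, the fingers measure 123 mm over their backs; the gripper's body (75 mm by 187 mm) begins 45 mm behind the grasp point.
Start: joints at [-1.209, 0.689, -0.195, 1.565, 0.157, 0.902, -0.215], TCP at [0.201, 0.592, 0.405] pointing down, gripper open.
Joint ranges: [-3.01, 3.01], [-0.46, 2.08], [-1.47, 1.51], [0.13, 2.56], [-1, 4.14], [0.04, 2.09], [-2.66, 2.66]. Speed limits (rad/s): [2.57, 2.57, 3.14, 3.14, 3.14, 3.14, 3.14].

## Interface

Orientations are given as a 3x3 rotation matrix whose columns are the frame's x, y, z axes.
In Python, from bench import telemetry, eyes, workorder gives the robot as it stands. The module is installed in compiled form; this text tells all that it offers.
- The arm moves only by the shell command python3 -m jog 'ROWS'. ROWS is JSON, a list that holds one entry, the list of rows, each a list of 7 numbers: the opening, from -1 (shut) to 1 (fully open), then the shift along the tool's x, y, z in mm, then the turn, a rotation vector about the tool's x, y, z in degrees. In form: [[[claw, dx, dy, dz, wx, wy, wz], ...]]. A call has 1 to 20 rows; each row is the pose to reach, as a shift and turn from the pose measured when the call began, along the tool's axes at that moment; what a row does not reach only later rows make up. A row lasts 1/10 s, in which the tool goes at most 50 mm and 8.59 degrees, less where a joint would pass 70% of its speed; a pose out of reach is approached as far as the arm can. A call with a gripper value outside its range is refused whole. The fingers move at their own pace and stop on an object; the grip force is fixed at half the most. Time passes only in rows, so rows that repeat a pose let the fingers close. It gives the time, the measured TCP pose, the force and the opening at its end, in the units of the state.
- telemetry.sense(): the state, without advancing time (a new reading comes with each control period).
- eyes.grab_frame(name): name is "scene" or "top"; returns a dict with "img" (384x512x3 uint8, red, green, blue), "depth" (384x512 float32, m along the optical axis (not along the pixel's ray), 0 where there is no reading), "intrinsics" (3x3 intrinsics, pixels), "R" (3x3) and "t" (3): a world point X has camera coordinates R X + t. Camera axes: x right, y down, z forward; pixel columns grow to the right and rows downward; lengths in m; the calibration is good to about 2 mm. A picture is of the moment at which its call begins.
- workorder.hand_in(): hands the job in, once; it reports no verdict.
The state is a dict: "time": time; "q": joint angles; "qd": joint speeds; "tau": joint torques, N m; "tcp_pos": TCP position; "tcp_rot": TCP orientation; "ft_force": force on the tool from outside, world axes, zero at the start; "moment": the same for the moment, N m; "gripper_width": finger opening in m.
Only numpy, scipy, OpenCV 4.12 (cv2) and the standard library are available. Lean on these libraries where they do the work, as an engineer would, in place of code of your own. Each camera call takes 0.05 s, during which the arm holds its last target.

## Task

Pick up the small tray by its upright grip, tip it so that all three stoppers slide into the open hopper of the stopper feeder, and set the tray back down flat on the worktop. Then turn the feeder's wing screw clockwise until it seats, back it off a quarter turn so that the gate cannot bind, and finish still gripping the wing there. Do not shift the small white ointment jar, the brown bottle or the weighing boat.

Things in the scene. Friction and masses are not known exactly. Their poses are not given: they have to be found in the camera images.
- tray: Shallow aluminium tray for stoppers, 130 (its x) x 90 (its y) mm, about 0.22 kg, floor 4 mm thick, with rims 20 mm high on the two sides and at the back; the front end (+x) is an open lip. Origin on the underside, straight below the grip: the back edge is at x = -30 mm, the lip at x = +100 mm. Stands flat on the worktop (z axis up); about half a metre from the robot on its left, with the lip pointing roughly towards the feeder.
- tray_grip (a point): Point to grasp on the tray's upright grey grip, on the tray's centre line, 45 mm above the tray's underside (above the origin); axes as the tray's. The grip is a flat upright block 12 mm thick (along y), 46 mm long (along x), its top 64 mm above the tray's underside. Pinch it from above across its 12 mm thickness. Stoppers (friction about 0.6) slide off once the lip is some 35 deg down; 45 deg is plenty.
- stopper_1_mid (a point): Centre of dark stopper 1 of 3, identical: round flange 22 mm across, 5 mm high, with a 15 mm plug on it, 16 mm high in all, 12 g, a rigid piece. They stand on the tray in a row across it, 45 to 70 mm in front of the grip.
- stopper_2_mid (a point): Centre of dark stopper 2 of 3, identical: round flange 22 mm across, 5 mm high, with a 15 mm plug on it, 16 mm high in all, 12 g, a rigid piece. They stand on the tray in a row across it, 45 to 70 mm in front of the grip.
- stopper_3_mid (a point): Centre of dark stopper 3 of 3, identical: round flange 22 mm across, 5 mm high, with a 15 mm plug on it, 16 mm high in all, 12 g, a rigid piece. They stand on the tray in a row across it, 45 to 70 mm in front of the grip.
- feeder: Stopper feeder fixed to the worktop: grey base 136 (its x) x 250 (its y) mm, with the open steel hopper on its +y half (the robot's left) and a white screw housing on its -y half. Origin on the worktop under the middle of the base; z up; front is -x.
- hopper_mouth (a point): Centre of the hopper's open mouth at the height of its rim, 78 mm above the worktop; axes as the feeder's. The mouth is 118 (x) x 112 (y) mm inside, walls 4 mm, straight, 58 mm deep to the flat floor.
- wing_centre (a point): Centre of the wing of the wing screw, on the screw's upright axis, 116 mm above the worktop; it turns with the screw. The wing is an upright steel flat 52 mm long (this point's x), 10 mm thick (this point's y) and 24 mm high, its top 128 mm above the worktop; its underside at 104 mm; the steel collar below it ends at 86 mm. The hopper's rim (78 mm) and the housing (78 mm) are lower, so it can be gripped from above in any direction. The two ends of the wing are alike.
- gate_screw (a joint): Turn of the wing screw in rad: grows when turned clockwise seen from above (closing the gate). 0 = seated (hard stop, it does not turn further); at the start 0.8 to 2.0 rad short of the seat (negative values). -1.57 is a quarter turn backed off. Turning takes about 0.06 N m; the screw stays where it is left and does not rise or sink noticeably.
- jar_mid (a point): Centre of the small white ointment jar, 60 mm across, 42 mm high: a bystander, leave it.
- brown_bottle_mid (a point): Centre of the brown bottle, 54 mm across, 120 mm high: a bystander, leave it.
- weigh_boat_mid (a point): Centre of the square white weighing boat, 64 x 64 x 22 mm: a bystander, leave it.

How it is judged:
On the way, in this order (a step that is already met when the one before it is completed fails the run):
1. the tray is tipped at the hopper (angle between tray_grip's own z axis and vertical above 0.4 rad and horizontal distance between tray_grip and hopper_mouth below 0.25 m and height (world z) of tray_grip above 0.09 m), for 0.02 s.
2. all three stoppers lie in the hopper (x of stopper_1_mid in the frame of hopper_mouth between -0.06 and 0.06 m and y of stopper_1_mid in the frame of hopper_mouth between -0.057 and 0.057 m and z of each of stopper_1_mid, stopper_2_mid, stopper_3_mid in the frame of hopper_mouth below -0.005 m and x of stopper_2_mid in the frame of hopper_mouth between -0.06 and 0.06 m and y of stopper_2_mid in the frame of hopper_mouth between -0.057 and 0.057 m and x of stopper_3_mid in the frame of hopper_mouth between -0.06 and 0.06 m and y of stopper_3_mid in the frame of hopper_mouth between -0.057 and 0.057 m), for 0.2 s.
3. the tray stands flat on the worktop and is let go (angle between tray_grip's own z axis and vertical below 0.08 rad and height (world z) of tray_grip between 0.041 and 0.049 m and contact force between the fingers and tray below 0.1 N and linear speed of tray below 0.02 m/s), for 0.2 s.
4. the wing screw is turned home against its seat by the fingers (value of joint gate_screw above -0.06 rad and contact force between the fingers and gate_screw above 1 N), for 0.2 s.
At the end, for the whole second after the job is handed in: All three stoppers lie in the hopper below its rim; the tray stands flat on the worktop (within 4.5 deg), let go; the wing screw has been seated (within 0.06 rad) and now stands still a quarter turn back (1.57 rad +- 0.22) with the fingers gripping the wing (over 2 N) (all of step 2 and all of step 3 and value of joint gate_screw between -1.79 and -1.35 rad and velocity of joint gate_screw between -0.05 and 0.05 rad/s and contact force between the fingers and gate_screw above 2 N); the arm keeps its last pose, push and grip.
It fails at once if the small white ointment jar is shifted by more than 30 mm (distance of jar_mid from where it was at the start of the episode above 0.03 m).
It fails at once if the brown bottle is shifted by more than 30 mm (distance of brown_bottle_mid from where it was at the start of the episode above 0.03 m).
It fails at once if the white weighing boat is shifted by more than 30 mm (distance of weigh_boat_mid from where it was at the start of the episode above 0.03 m).
It also fails if it takes over 58 s, if anything falls off the work surface, if the arm or the gripper's body presses on something with over 40 N, if the wrist force passes 120 N, or if a joint passes its speed limit or range.

## Working session

There is one attempt and no reset: what is moved stays moved. The work goes in short steps, Python scripts to look and compute and a shell command to move; the robot and the scene stay as the last step left them, time stands still between calls to the robot, and variables do not carry over. Pictures are saved under pics/ and viewed, and the job is handed in when it is done.

```bash
mkdir -p pics; python3 - <<'E'
from bench import telemetry, eyes
import cv2, numpy as np
s=telemetry.sense()
for k,v in s.items(): print(k,np.round(v,3).tolist())
for n in("scene","top"):
    f=eyes.grab_frame(n); cv2.imwrite(f'pics/{n}0.png',f['img'][:,:,::-1]); np.savez(f'{n}0.npz',**f)
    print(n,f['intrinsics'],f['R'],f['t'])
E
```

```text
time 0.0
q [-1.209, 0.69, -0.195, 1.566, 0.157, 0.902, -0.215]
qd [-0.0, 0.0, -0.001, -0.002, -0.001, -0.002, 0.002]
tau [-0.0, -52.755, -1.267, -15.342, -0.053, 0.007, 0.0]
tcp_pos [0.201, 0.591, 0.404]
tcp_rot [[-0.947, 0.322, -0.0], [0.322, 0.947, -0.002], [-0.0, -0.002, -1.0]]
ft_force [1.075, 0.573, 0.563]
moment [-0.019, 0.023, -0.012]
gripper_width 0.088
scene [[483.8273154    0.         250.32804988]
 [  0.         483.8273154  192.07784029]
 [  0.           0.           1.        ]] [[ 0.04882909 -0.99874557  0.01109054]
 [-0.86670973 -0.04788727 -0.49650887]
 [ 0.49641713  0.0146318  -0.86796079]] [0.01578452 0.41827887 1.48310951]
top [[356.93454886   0.         251.8281173 ]
 [  0.         356.93454886 187.25995595]
 [  0.           0.           1.        ]] [[ 0.02581111 -0.99896844 -0.03736106]
 [-0.98784672 -0.01975784 -0.15417029]
 [ 0.15327308  0.04088631 -0.98733767]] [0.05961602 0.43231554 0.9636468 ]
```

View pics/scene0.png

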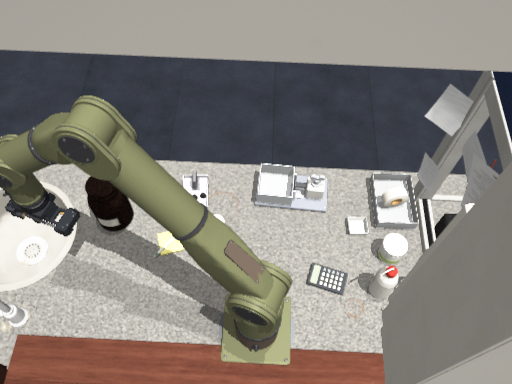

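View pics/top0.png

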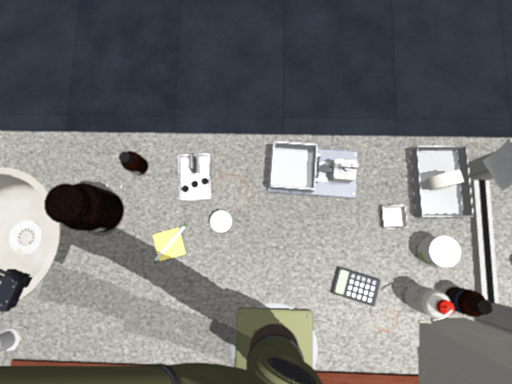

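```bash
python3 - <<'E'
import cv2, numpy as np
a=np.load('top0.npz')['img'][:,:,::-1]; b=np.load('scene0.npz')['img'][:,:,::-1]
cv2.imwrite('pics/topc.png',cv2.resize(a[130:245,115:365],None,fx=3.2,fy=3.2,interpolation=cv2.INTER_CUBIC))
cv2.imwrite('pics/scc.png',cv2.resize(b[150:265,80:340],None,fx=3,fy=3,interpolation=cv2.INTER_CUBIC))
E
```

```text
(no output)
```

View pics/topc.png

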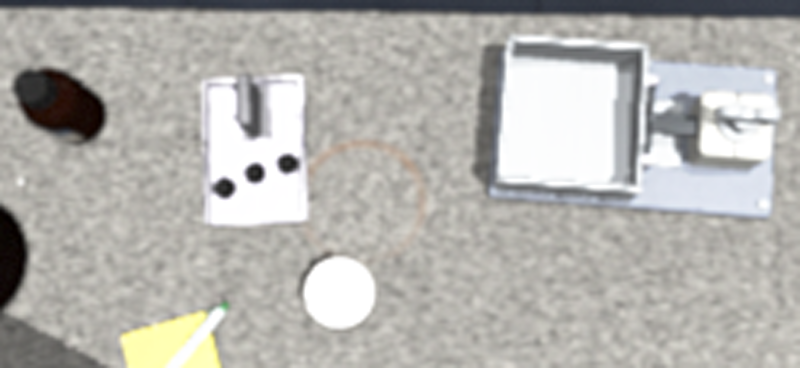

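View pics/scc.png

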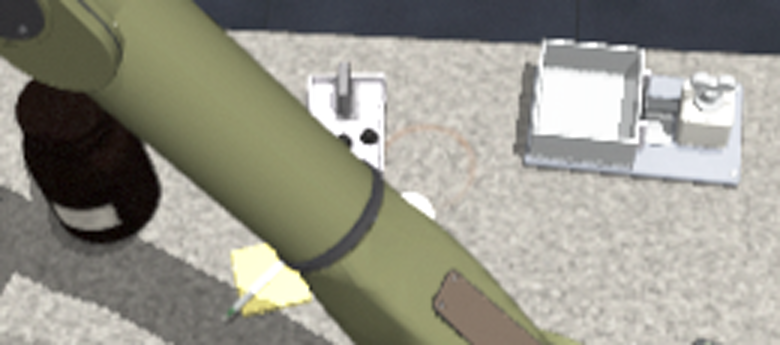

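```bash
cat > h.py <<'E'
import numpy as np, cv2
def pts(f):
    K=f['intrinsics'];d=f['depth'];v,u=np.mgrid[0:d.shape[0],0:d.shape[1]]
    c=np.stack([(u-K[0,2])/K[0,0]*d,(v-K[1,2])/K[1,1]*d,d],-1)
    return (c-f['t'])@f['R']   # R^T (c-t)
def ray(f,u,v,z):
    K=f['intrinsics'];R=f['R'];d=R.T@np.array([(u-K[0,2])/K[0,0],(v-K[1,2])/K[1,1],1]);o=-R.T@f['t']
    return o+d*(z-o[2])/d[2]
E
python3 - <<'E'
import numpy as np,cv2
from h import *
f=np.load('top0.npz');P=pts(f)
np.set_printoptions(precision=3,suppress=True,linewidth=200)
print('tray grip rows'); 
for v in range(150,202,2): print(v,[f'{P[v,u,2]*1000:.0f}' for u in range(174,218,2)])
for n,u,v in[('jar',221,221),('boat',392,216),('bottle',126,157),('big',70,200)]: print(n,P[v,u])
s=np.load('scene0.npz');Q=pts(s)
for nm,A,rx,ry in(('top',P,(0.3,0.75),(-0.35,0.35)),('scene',Q,(0.3,0.75),(-0.35,0.35))):
    m=(A[...,0]>rx[0])&(A[...,0]<rx[1])&(A[...,1]>ry[0])&(A[...,1]<0.35)
    # wing
    w=m&(A[...,2]>0.112)&(A[...,2]<0.14)&(A[...,1]<0.05)&(A[...,1]>-0.3)
    X=A[w];print(nm,'wing',len(X),X[:,2].max() if len(X) else 0)
    if len(X)>4: print(X.mean(0),np.median(X,0),X.min(0),X.max(0)); c=np.cov(X[:,:2].T);print(np.linalg.eigh(c))
    g=m&(A[...,2]>0.045)&(A[...,2]<0.08)&(A[...,1]>0.1)&(A[...,1]<0.28)&(A[...,0]>0.5)
    X=A[g];print(nm,'grip',len(X))
    if len(X)>4: print(X.mean(0),X.min(0),X.max(0)); print(np.linalg.eigh(np.cov(X[:,:2].T)))
    g=m&(A[...,2]>0.07)&(A[...,2]<0.084)&(A[...,1]>-0.12)&(A[...,1]<0.08)
    X=A[g];print(nm,'rim',len(X),cv2.minAreaRect((X[:,:2]*1000).astype(np.float32)))
E
```

```text
tray grip rows
150 ['-0', '-2', '-2', '2', '-4', '-0', '-2', '-5', '-3', '0', '-4', '-0', '-3', '-2', '-3', '-3', '-4', '-5', '2', '-1', '-3', '-2']
152 ['-8', '-4', '0', '-4', '1', '-1', '-0', '-2', '-3', '-5', '-3', '-2', '-0', '-2', '-0', '1', '1', '1', '-3', '-2', '-0', '-3']
154 ['-1', '-4', '3', '-1', '-1', '-1', '-1', '-4', '62', '61', '-3', '17', '18', '23', '17', '18', '22', '21', '0', '-3', '-2', '-2']
156 ['-2', '0', '21', '17', '12', '14', '12', '8', '61', '60', '29', '6', '3', '1', '2', '4', '3', '17', '-2', '1', '-1', '-5']
158 ['-2', '-2', '17', '1', '3', '2', '5', '-0', '59', '57', '36', '6', '7', '6', '0', '5', '3', '18', '-1', '-0', '-2', '-2']
160 ['2', '-4', '17', '-1', '4', '4', '2', '1', '62', '61', '37', '4', '5', '2', '4', '5', '7', '17', '-3', '1', '-4', '-1']
162 ['-2', '3', '18', '4', '5', '4', '3', '1', '63', '62', '36', '7', '5', '3', '2', '3', '4', '20', '-1', '-2', '-2', '-2']
164 ['1', '-1', '17', '1', '1020', '4', '5', '0', '63', '57', '39', '4', '8', '1020', '3', '3', '2', '17', '-2', '2', '-0', '-0']
166 ['-4', '2', '18', '4', '4', '0', '3', '2', '6
[... 2627 characters left out ...]
ctors=array([[ 0.095, -0.995],
       [-0.995, -0.095]]))
top rim 329 ((487.4310607910156, -47.169212341308594), (128.34927368164062, 126.24057006835938), 86.72648620605469)
scene wing 72 0.13476871223878087
[ 0.478 -0.183  0.123] [ 0.478 -0.182  0.123] [ 0.471 -0.209  0.113] [ 0.487 -0.159  0.135]
EighResult(eigenvalues=array([0., 0.]), eigenvectors=array([[-0.999,  0.054],
       [ 0.054,  0.999]]))
scene grip 18
[0.51  0.236 0.063] [0.5   0.231 0.053] [0.52  0.243 0.072]
EighResult(eigenvalues=array([0., 0.]), eigenvectors=array([[-0.013, -1.   ],
       [-1.   ,  0.013]]))
scene rim 236 ((487.01983642578125, -51.36610412597656), (127.3624496459961, 131.04771423339844), 86.73573303222656)
```

```bash
python3 - <<'E'
import numpy as np,cv2
from h import *
np.set_printoptions(precision=4,suppress=True,linewidth=200)
for n in('top','scene'):
    f=np.load(n+'0.npz');P=pts(f);X=P
    def rect(m,name):
        A=P[m]; r=cv2.minAreaRect((A[:,:2]*1000).astype(np.float32)); w,V=np.linalg.eigh(np.cov(A[:,:2].T))
        print(n,name,len(A),np.median(A,0),A.mean(0),'rect',np.round(r[0],1),np.round(r[1],1),round(r[2],1),'ang',np.degrees(np.arctan2(V[1,1],V[0,1])))
    b=lambda x0,x1,y0,y1,z0,z1:(X[...,0]>x0)&(X[...,0]<x1)&(X[...,1]>y0)&(X[...,1]<y1)&(X[...,2]>z0)&(X[...,2]<z1)
    rect(b(.44,.6,.2,.27,.05,.075),'griptop')
    rect(b(.38,.46,.17,.31,.012,.03)&(f['img'].max(-1)<60),'stoppers')
    rect(b(.38,.6,.17,.31,.012,.03)&(f['img'].min(-1)>100),'rims')
    rect(b(.44,.52,-.23,-.13,.117,.135),'wingtop')
    rect(b(.42,.56,-.13,.03,.07,.085),'hopper')
    g=f['img'].astype(int)
    m=(b(.38,.6,.15,.33,-.01,.07)&(g.min(-1)>185)).astype(np.uint8)
    cs,_=cv2.findContours(m,0,1);c=max(cs,key=cv2.contourArea);r=cv2.minAreaRect(c);q=cv2.approxPolyDP(c,4,True)[:,0]
    print('trayoutline',q.tolist(),[np.round(ray(f,u,v,0.01)[:2],3).tolist() for u,v in q])
    m=b(.38,.47,.17,.31,-.01,.03)&(g.max(-1)<70)
    k,l,st,c=cv2.connectedComponentsWithStats(m.astype(np.uint8))
    for i in range(1,k):
        if st[i,4]>5: print('stop',c[i],ray(f,*c[i],.017))
E
```

```text
top griptop 76 [0.4951 0.2394 0.061 ] [0.4959 0.2396 0.06  ] rect [497.6 240.1] [45.8 10.5] 1.6 ang -176.44899984037295
top stoppers 38 [0.4408 0.2361 0.0185] [0.4388 0.2359 0.0182] rect [440.  236.2] [13.1 68.9] 23.2 ang 113.2287631917933
top rims 189 [0.4791 0.2419 0.0175] [0.4783 0.2426 0.0174] rect [462.8 239.5] [130.   91.1] 3.5 ang -165.44278444717537
top wingtop 77 [ 0.479  -0.178   0.1238] [ 0.4791 -0.1775  0.1235] rect [ 479.6 -176.9] [46.7 10.3] 89.0 ang 86.51476157089716
top hopper 329 [ 0.4834 -0.0574  0.0756] [ 0.4868 -0.0505  0.0754] rect [487.4 -47.2] [128.3 126.2] 86.7 ang -150.83809241552308
trayoutline [[178, 154], [176, 198], [211, 198], [210, 154], [195, 154], [198, 171], [193, 174], [188, 154]] [[0.529, 0.29], [0.399, 0.288], [0.401, 0.187], [0.531, 0.195], [0.53, 0.24], [0.479, 0.228], [0.47, 0.242], [0.529, 0.26]]
stop [204.5625 180.625 ] [0.4501 0.2065 0.017 ]
stop [194.4 183.6] [0.4409 0.2354 0.017 ]
stop [185.     188.3529] [0.4266 0.2618 0.017 ]
scene griptop 46 [0.4937 0.2348 0.0649] [0.4953 0.2351 0.0624] rect [495.9 235.2] [47.2 10.4] 5.7 ang -176.659709
[... 476 characters left out ...]
130.] 87.2 ang 171.67134622317894
trayoutline [[173, 162], [172, 175], [211, 211], [217, 207], [216, 195], [207, 205], [207, 178], [199, 177], [199, 189], [192, 190], [186, 176], [196, 169], [219, 189], [220, 179], [211, 180], [207, 170], [212, 168], [220, 177], [216, 168], [221, 164]] [[0.586, 0.328], [0.53, 0.324], [0.392, 0.171], [0.409, 0.152], [0.456, 0.159], [0.415, 0.187], [0.524, 0.197], [0.527, 0.226], [0.477, 0.221], [0.472, 0.246], [0.529, 0.273], [0.56, 0.241], [0.481, 0.151], [0.523, 0.15], [0.517, 0.182], [0.558, 0.201], [0.568, 0.183], [0.531, 0.151], [0.569, 0.169], [0.587, 0.152]]
stop [202.4667 195.1333] [0.4492 0.2058 0.017 ]
stop [194.8333 196.3333] [0.4429 0.2319 0.017 ]
```

```bash
cat >> h.py <<'E'
from scipy.spatial.transform import Rotation as Rn
def R_of(yaw_x_deg,tip_deg=0):
    a=np.radians(yaw_x_deg);x=np.array([np.cos(a),np.sin(a),0]);z=np.array([0,0,-1.]);y=np.cross(z,x)
    return np.stack([x,y,z],1)@Rn.from_rotvec([0,np.radians(tip_deg),0]).as_matrix()
def to(grasp,R):
    "print row for grasp point position and tool rotation"
    from bench import telemetry
    s=telemetry.sense();R0=np.array(s['tcp_rot']);p0=np.array(s['tcp_pos'])
    p=np.array(grasp)-0.147*R[:,2]
    d=R0.T@(p-p0)*1000;w=np.degrees(Rn.from_matrix(R0.T@R).as_rotvec())
    print('row',np.round(d,1),np.round(w,2))
def st():
    from bench import telemetry
    s=telemetry.sense();R=np.array(s['tcp_rot']);p=np.array(s['tcp_pos'])
    print('t',s['time'],'grasp',np.round(p+.147*R[:,2],4),'yawx',round(np.degrees(np.arctan2(R[1,0],R[0,0])),2),'z',np.round(R[:,2],3),'q',np.round(s['q'],2),'F',np.round(s['ft_force'],1),'w',round(s['gripper_width'],4))
E
python3 -c "
from h import *
to([.497,.238,.33],R_of(183.3)); to([.497,.238,.20],R_of(183.3))"
```

```text
row [-393.9 -239.5  -72.6] [-9.000e-02 -1.000e-02 -2.207e+01]
row [-393.9 -239.3   57.4] [-9.000e-02 -1.000e-02 -2.207e+01]
```

```bash
python3 -m jog '[[[1,0,0,-50,0,0,0],[1,0,0,-73,0,0,0],[1,-394,-239,-73,0,0,-22],[1,-394,-239,-73,0,0,-22],[1,-394,-239,-73,0,0,-22],[1,-394,-239,-73,0,0,-22],[1,-394,-239,-73,0,0,-22],[1,-394,-239,-73,0,0,-22],[1,-394,-239,-73,0,0,-22],[1,-394,-239,-73,0,0,-22],[1,-394,-239,-73,0,0,-22],[1,-394,-239,-73,0,0,-22],[1,-394,-239,-73,0,0,-22],[1,-394,-239,-73,0,0,-22]]]'; python3 -c "
from h import *
st();to([.497,.238,.1],R_of(183.3));to([.497,.238,.045],R_of(183.3))"
```

```text
time: 1.5
tcp_pos: [0.4963, 0.2397, 0.4772]
tcp_rot: [[-0.998, -0.058, -0.002], [-0.058, 0.998, -0.001], [0.002, -0.0, -1.0]]
ft_force: [0.3, -0.1, -0.1]
gripper_width: 0.0879
t 1.5 grasp [0.496  0.2396 0.3302] yawx -176.67 z [-0.002 -0.001 -1.   ] q [-0.33  0.52 -0.32  1.69  0.19  0.97  0.9 ] F [ 0.3 -0.1 -0.1] w 0.0879
row [ -1.   -1.6 230.2] [-0.03 -0.1   0.03]
row [ -1.1  -1.6 285.2] [-0.03 -0.1   0.03]
```

```bash
python3 - <<'E'
from bench import eyes
import cv2,numpy as np
for n in("scene","top"):
    f=eyes.grab_frame(n); cv2.imwrite(f'pics/{n}1.png',f['img'][:,:,::-1]); np.savez(f'{n}1.npz',**f)
a=cv2.imread('pics/scene1.png');b=cv2.imread('pics/top1.png')
cv2.imwrite('pics/both1.png',np.vstack([cv2.resize(a[130:280,80:345],(795,450))[:300],cv2.resize(b[130:245,115:380],(795,345))[:300]]))
E
```

```text
(no output)
```

View pics/both1.png

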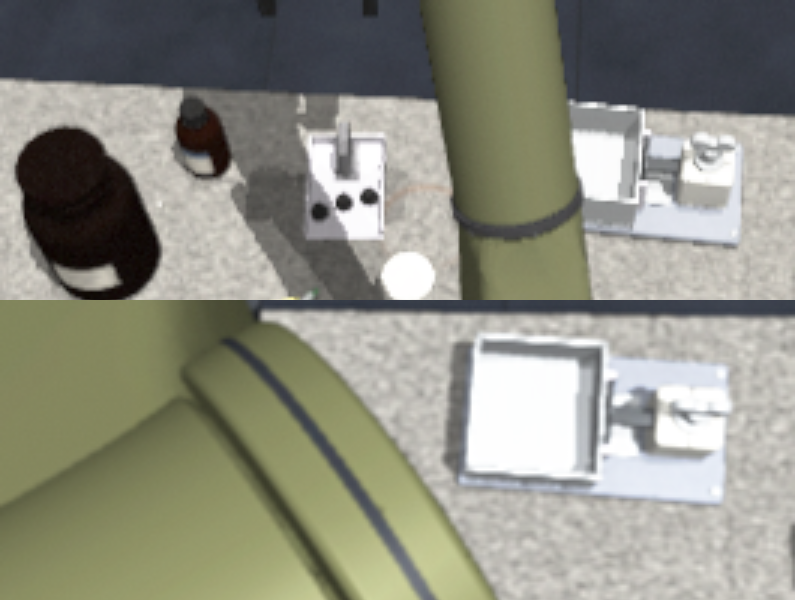

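The scene view now shows the whole tray (grip ≈ (195,179), stoppers ≈ (187–203,195–200)); top view is blocked by the arm over the tray but shows the feeder clearly.

```bash
python3 - <<'E'
import numpy as np,cv2
from h import *
np.set_printoptions(precision=4,suppress=True,linewidth=200)
f=np.load('scene1.npz');P=pts(f);X=P
b=lambda x0,x1,y0,y1,z0,z1:(X[...,0]>x0)&(X[...,0]<x1)&(X[...,1]>y0)&(X[...,1]<y1)&(X[...,2]>z0)&(X[...,2]<z1)
for n,m in(('grip',b(.44,.6,.2,.27,.05,.075)),('rims',b(.38,.6,.17,.31,.012,.03)&(f['img'].min(-1)>100)),('wing',b(.44,.52,-.23,-.13,.117,.135))):
    A=P[m];r=cv2.minAreaRect((A[:,:2]*1000).astype(np.float32));print(n,len(A),A.mean(0),np.round(r[0],1),np.round(r[1],1),round(r[2],1))
g=f['img'];m=b(.38,.47,.17,.31,-.01,.03)&(g.max(-1)<70)
k,l,s,c=cv2.connectedComponentsWithStats(m.astype(np.uint8))
for i in range(1,k):
    if s[i,4]>5: print('stop',c[i],ray(f,*c[i],.017))
E
```

```text
grip 45 [0.4956 0.2352 0.0629] [494.9 234.9] [47.  10.7] 5.3
rims 139 [0.4795 0.2309 0.0181] [480.7 225.9] [168.4 111.2] 1.1
wing 58 [ 0.4786 -0.1822  0.1246] [ 479.9 -184.1] [50.3 13. ] 88.6
stop [193.9444 197.2222] [0.4392 0.2346 0.017 ]
stop [202.6316 195.4737] [0.4478 0.2051 0.017 ]
stop [185.9091 200.0909] [0.4263 0.2613 0.017 ]
```

```bash
python3 -m jog '[[[1,-1,-2,50,0,0,0],[1,-1,-2,100,0,0,0],[1,-1,-2,150,0,0,0],[1,-1,-2,200,0,0,0],[1,-1,-2,240,0,0,0],[1,-1,-2,265,0,0,0],[1,-1,-2,283,0,0,0],[1,-1,-2,283,0,0,0],[-1,-1,-2,283,0,0,0],[-1,-1,-2,283,0,0,0],[-1,-1,-2,283,0,0,0],[-1,-1,-2,283,0,0,0],[-1,-1,-2,283,0,0,0],[-1,-1,-2,283,0,0,0],[-1,-1,-2,283,0,0,0],[-1,-1,-2,283,0,0,0]]]'; python3 -c "
from h import *
st()"
```

```text
time: 3.2
tcp_pos: [0.4966, 0.2385, 0.1945]
tcp_rot: [[-0.998, -0.06, -0.001], [-0.06, 0.998, -0.0], [0.001, -0.0, -1.0]]
ft_force: [-1.3, 0.5, -0.3]
gripper_width: 0.0264
t 3.2 grasp [0.4964 0.2384 0.0475] yawx -176.55 z [-0.001 -0.    -1.   ] q [-0.45  0.93 -0.14  1.92  0.37  0.32  0.74] F [-1.3  0.5 -0.3] w 0.0264
```

```bash
python3 -m jog '[[[-1,0,0,0,0,0,0],[-1,0,0,0,0,0,0],[-1,0,0,0,0,0,0],[-1,0,0,0,0,0,0],[-1,0,0,0,0,0,0],[-1,0,0,0,0,0,0]]]'; python3 -m jog '[[[-1,0,0,-5,0,0,0],[-1,0,0,-15,0,0,0],[-1,0,0,-25,0,0,0],[-1,0,0,-40,0,0,0],[-1,0,0,-60,0,0,0],[-1,0,0,-80,0,0,0],[-1,0,0,-100,0,0,0],[-1,0,0,-120,0,0,0],[-1,0,0,-140,0,0,0],[-1,0,0,-150,0,0,0],[-1,0,0,-150,0,0,0],[-1,0,0,-150,0,0,0]]]'; python3 - <<'E'
from h import *
st()
from bench import eyes
f=eyes.grab_frame('scene');cv2.imwrite('pics/scene2.png',cv2.resize(f['img'][100:280,80:345,::-1],(795,540)))
E
```

```text
time: 3.8
tcp_pos: [0.4966, 0.2385, 0.1944]
tcp_rot: [[-0.998, -0.06, -0.001], [-0.06, 0.998, -0.0], [0.001, -0.0, -1.0]]
ft_force: [0.5, 0.4, -0.8]
gripper_width: 0.0116
time: 5.0
tcp_pos: [0.4966, 0.2383, 0.3442]
tcp_rot: [[-0.998, -0.06, -0.002], [-0.06, 0.998, -0.001], [0.002, -0.001, -1.0]]
ft_force: [-0.1, -1.1, -3.4]
gripper_width: 0.0116
t 5.0 grasp [0.4963 0.2382 0.1972] yawx -176.55 z [-0.002 -0.001 -1.   ] q [-0.37  0.68 -0.27  1.85  0.28  0.65  0.82] F [-0.1 -1.1 -3.4] w 0.0116
```

View pics/scene2.png

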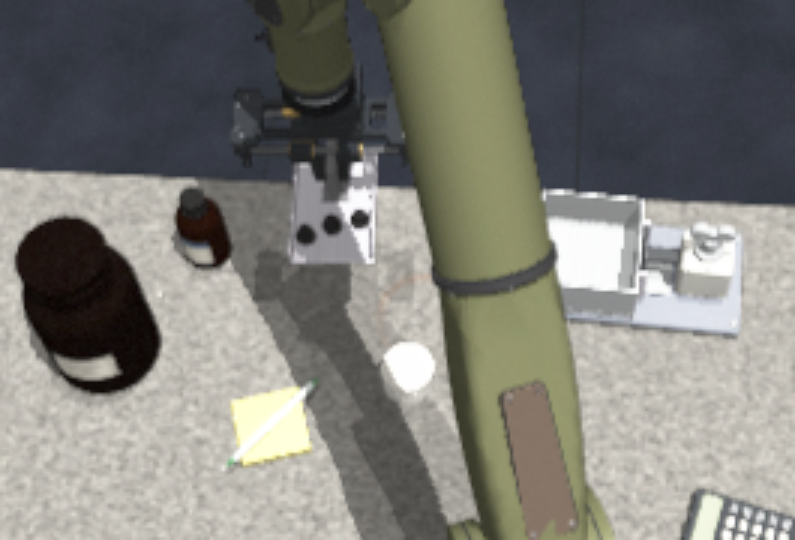

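```bash
python3 -c "
from h import *
to([.45,.13,.20],R_of(93.4))"
```

```text
row [  52.9 -105.3   -3. ] [-1.700e-01 -8.000e-02  9.005e+01]
```

```bash
python3 -m jog '[[[-1,1,-2,-3,0,0,2],[-1,4,-8,-3,0,0,6],[-1,8,-15,-3,0,0,12],[-1,12,-23,-3,0,0,19],[-1,16,-31,-3,0,0,26],[-1,20,-39,-3,0,0,33],[-1,24,-47,-3,0,0,40],[-1,28,-55,-3,0,0,47],[-1,32,-63,-3,0,0,54],[-1,36,-71,-3,0,0,61],[-1,40,-79,-3,0,0,68],[-1,44,-87,-3,0,0,75],[-1,48,-95,-3,0,0,82],[-1,51,-102,-3,0,0,87],[-1,53,-105,-3,0,0,90],[-1,53,-105,-3,0,0,90],[-1,53,-105,-3,0,0,90]]]'; python3 -c "
from h import *
st();to([.385,-.03,.21],R_of(-3.3))"
```

```text
time: 6.75
tcp_pos: [0.45, 0.1306, 0.3468]
tcp_rot: [[-0.062, 0.998, -0.003], [0.998, 0.062, -0.001], [-0.001, -0.003, -1.0]]
ft_force: [-0.8, -0.2, -2.4]
gripper_width: 0.0116
t 6.75 grasp [0.4495 0.1305 0.1998] yawx 93.54 z [-0.003 -0.001 -1.   ] q [-0.48  0.6   0.15  2.1  -0.19  0.47 -0.12] F [-0.8 -0.2 -2.4] w 0.0116
row [-156.3  -74.8   -9.8] [-8.000e-02  1.800e-01  9.684e+01]
```

```bash
python3 -m jog '[[[-1,-2,-2,-4,0,0,2],[-1,-8,-5,-10,0,0,6],[-1,-16,-9,-10,0,0,12],[-1,-25,-13,-10,0,0,19],[-1,-35,-18,-10,0,0,26],[-1,-47,-23,-10,0,0,33],[-1,-60,-29,-10,0,0,40],[-1,-73,-35,-10,0,0,47],[-1,-86,-41,-10,0,0,54],[-1,-99,-47,-10,0,0,61],[-1,-112,-53,-10,0,0,68],[-1,-125,-59,-10,0,0,75],[-1,-138,-65,-10,0,0,82],[-1,-149,-70,-10,0,0,88],[-1,-155,-74,-10,0,0,94],[-1,-156,-75,-10,0,0,97],[-1,-156,-75,-10,0,0,97],[-1,-156,-75,-10,0,0,97]]]'; python3 -c "
from h import *
st();to([.42,-.045,.2],R_of(-3.3));to([.42,-.045,.2],R_of(-3.3,-20));to([.42,-.045,.2],R_of(-3.3,-45))"
```

```text
time: 8.55
tcp_pos: [0.3851, -0.0291, 0.3572]
tcp_rot: [[0.998, -0.058, -0.002], [-0.058, -0.998, -0.001], [-0.002, 0.001, -1.0]]
ft_force: [0.6, 0.6, -1.9]
gripper_width: 0.0117
t 8.55 grasp [ 0.3847 -0.0292  0.2102] yawx -3.31 z [-0.002 -0.001 -1.   ] q [-0.39  0.56  0.55  2.32 -0.73  0.43 -0.86] F [ 0.6  0.6 -1.9] w 0.0117
row [35.8 13.8 10.2] [ 0.04  0.14 -0.01]
row [86.1 13.8 18.9] [  0.04 -19.86  -0.02]
row [139.9  13.7  53. ] [ 4.000e-02 -4.486e+01 -3.000e-02]
```

```bash
python3 -m jog '[[[-1,5,2,2,0,0,0],[-1,15,6,5,0,0,0],[-1,26,10,8,0,0,0],[-1,33,13,10,0,0,0],[-1,36,14,10,0,0,0],[-1,42,14,10,0,-2,0],[-1,49,14,11,0,-5,0],[-1,61,14,12,0,-10,0],[-1,74,14,15,0,-15,0],[-1,86,14,19,0,-20,0],[-1,86,14,19,0,-20,0],[-1,86,14,19,0,-20,0]]]'; python3 - <<'E'
from h import *
st()
for a in(-20,-25,-30,-35,-40,-45,-48):to([.42,-.045,.2],R_of(-3.3,a))
from bench import eyes
f=eyes.grab_frame('scene');cv2.imwrite('pics/scene3.png',cv2.resize(f['img'][100:280,150:415,::-1],(795,540)))
f=eyes.grab_frame('top');cv2.imwrite('pics/top3.png',cv2.resize(f['img'][100:280,180:445,::-1],(795,540)))
E
```

```text
time: 9.75
tcp_pos: [0.4698, -0.0482, 0.3378]
tcp_rot: [[0.938, -0.058, -0.343], [-0.055, -0.998, 0.019], [-0.343, 0.001, -0.939]]
ft_force: [-0.3, -0.4, -1.6]
gripper_width: 0.0118
t 9.75 grasp [ 0.4194 -0.0454  0.1997] yawx -3.35 z [-0.343  0.019 -0.939] q [-0.38  0.79  0.68  1.96 -0.5   0.96 -1.02] F [-0.3 -0.4 -1.6] w 0.0118
row [ 0.2 -0.3 -0.5] [ 0.05  0.08 -0.04]
row [13.  -0.4  0.1] [ 0.05 -4.92 -0.05]
row [25.7 -0.4  1.7] [ 0.05 -9.92 -0.05]
row [38.3 -0.4  4.5] [  0.04 -14.92  -0.05]
row [50.5 -0.4  8.3] [  0.04 -19.92  -0.05]
row [62.4 -0.4 13.2] [  0.04 -24.92  -0.05]
row [69.3 -0.4 16.6] [  0.04 -27.92  -0.06]
```

View pics/scene3.png

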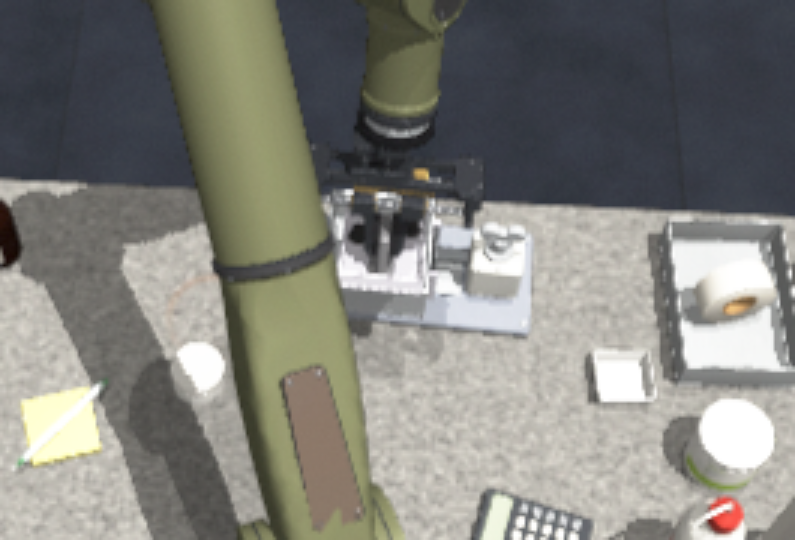

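View pics/top3.png

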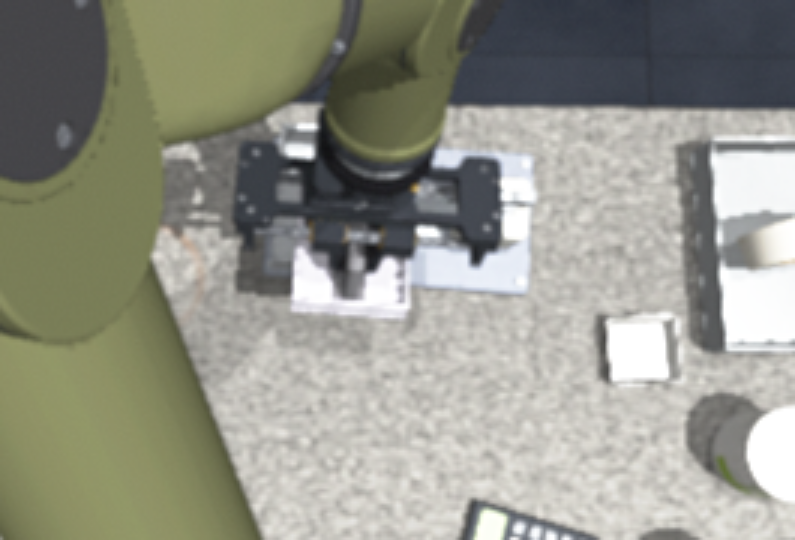

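Tray hangs over the hopper's front with its lip inside the mouth (scene crop ≈(385,250)); two stoppers still visible beside the grip. Continue tipping.

```bash
python3 -m jog '[[[-1,8,0,0,0,-3,0],[-1,18,0,1,0,-7,0],[-1,26,0,2,0,-10,0],[-1,38,0,4,0,-15,0],[-1,50,0,8,0,-20,0],[-1,62,0,13,0,-25,0],[-1,70,0,17,0,-28,0],[-1,70,0,17,0,-28,0],[-1,70,0,17,0,-28,0],[-1,70,0,17,0,-28,0],[-1,70,0,17,0,-28,0],[-1,70,0,17,0,-28,0],[-1,70,0,17,0,-28,0],[-1,70,0,17,0,-28,0]]]'; python3 - <<'E'
from h import *
st()
from bench import eyes
f=eyes.grab_frame('scene');cv2.imwrite('pics/scene4.png',cv2.resize(f['img'][140:230,220:352,::-1],(795,540)))
f=eyes.grab_frame('top');cv2.imwrite('pics/top4.png',cv2.resize(f['img'][100:280,180:445,::-1],(795,540)))
E
```

```text
time: 11.25
tcp_pos: [0.5289, -0.0517, 0.2984]
tcp_rot: [[0.667, -0.059, -0.743], [-0.039, -0.998, 0.044], [-0.744, 0.0, -0.668]]
ft_force: [0.6, -0.1, -1.3]
gripper_width: 0.0117
t 11.25 grasp [ 0.4197 -0.0453  0.2002] yawx -3.39 z [-0.743  0.044 -0.668] q [-0.3   1.03  0.65  1.62 -0.35  1.51 -1.12] F [ 0.6 -0.1 -1.3] w 0.0117
```

View pics/scene4.png

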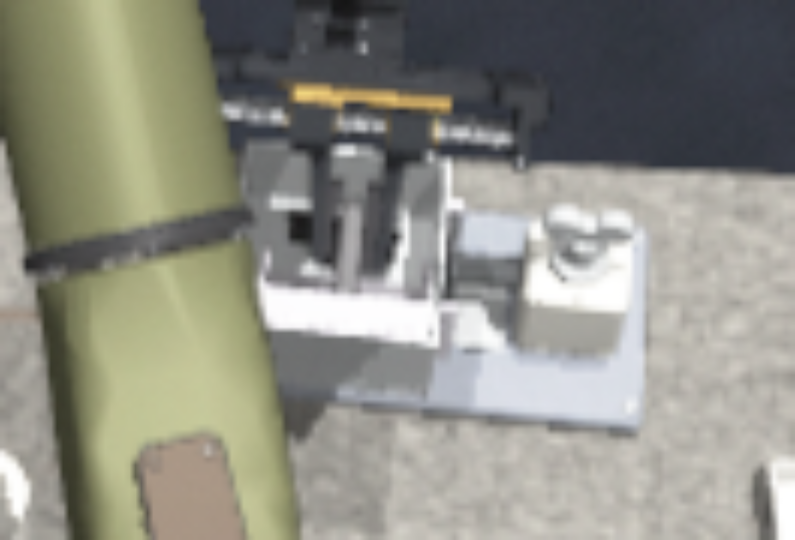

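View pics/top4.png

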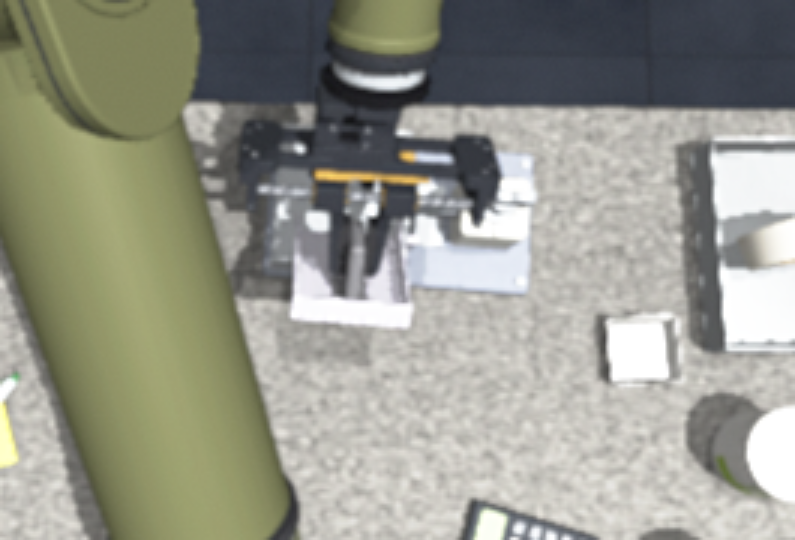

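```bash
python3 - <<'E'
from h import *
to([.42,-.045,.205],R_of(-3.3,-54))
to([.40,-.045,.27],R_of(-3.3,-50))
E
```

```text
row [11.7 -0.5 -2.7] [-0.05 -5.91 -0.06]
row [-60.3   0.7 -31.9] [-0.04 -1.91 -0.06]
```

```bash
python3 -m jog '[[[-1,6,0,-1,0,-3,0],[-1,12,0,-3,0,-6,0],[-1,12,0,-3,0,-6,0],[-1,12,0,-3,0,-6,0],[-1,12,0,-3,0,-6,0],[-1,0,0,-5,0,-6,0],[-1,-20,0,-13,0,-4,0],[-1,-40,0,-22,0,-2,0],[-1,-60,0,-32,0,-2,0],[-1,-60,0,-32,0,-2,0],[-1,-60,0,-32,0,-2,0],[-1,-60,0,-32,0,-2,0]]]'; python3 - <<'E'
from h import *
st()
from bench import eyes
f=eyes.grab_frame('scene');cv2.imwrite('pics/scene5.png',cv2.resize(f['img'][140:230,220:352,::-1],(795,540)))
f=eyes.grab_frame('top');cv2.imwrite('pics/top5.png',cv2.resize(f['img'][120:210,230:362,::-1],(795,540)))
E
```

```text
time: 12.55
tcp_pos: [0.5126, -0.0505, 0.3635]
tcp_rot: [[0.64, -0.058, -0.766], [-0.037, -0.998, 0.045], [-0.768, -0.0, -0.641]]
ft_force: [-0.3, 0.1, -3.0]
gripper_width: 0.0116
t 12.55 grasp [ 0.4    -0.0439  0.2693] yawx -3.34 z [-0.766  0.045 -0.641] q [-0.33  0.94  0.69  1.64 -0.29  1.62 -1.12] F [-0.3  0.1 -3. ] w 0.0116
```

View pics/scene5.png

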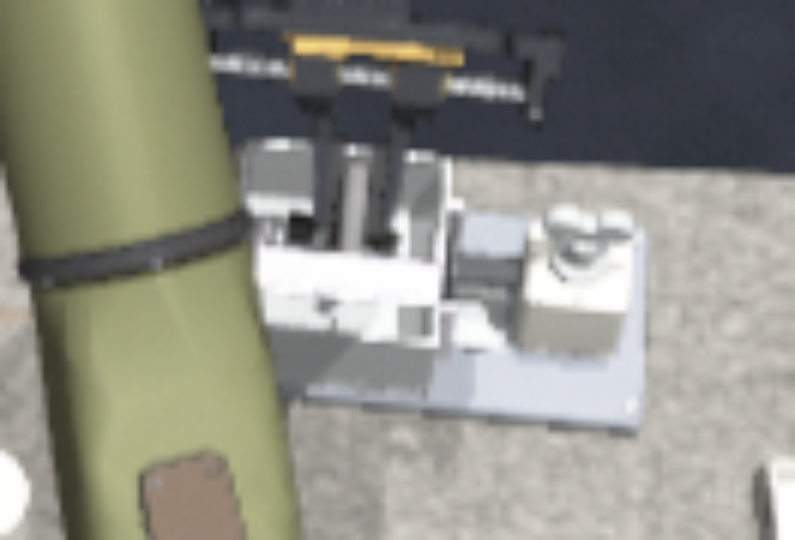

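View pics/top5.png

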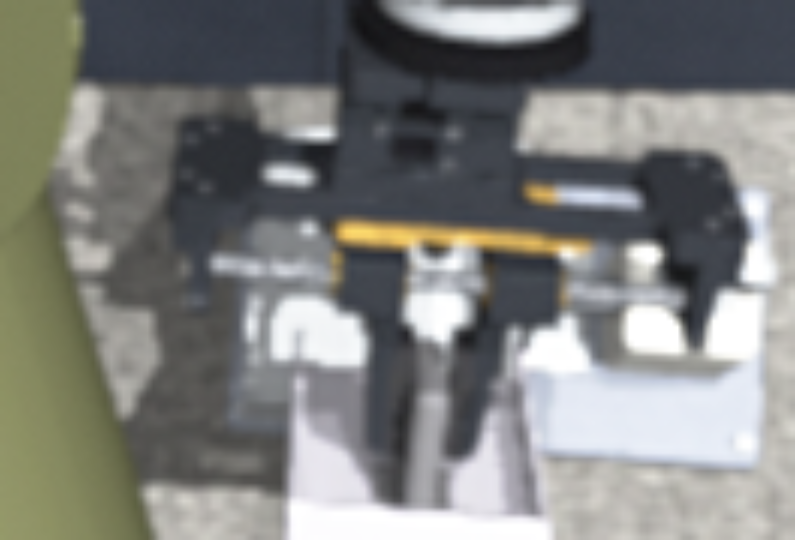

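```bash
python3 - <<'E'
from h import *
for a in(-40,-30,-20,-10,0):to([.40,-.044,.25],R_of(-3.3,a))
E
```

```text
row [-11.2  -0.1  14.6] [-0.03 10.18 -0.04]
row [-36.   -0.   21.3] [-0.03 20.18 -0.05]
row [-59.1  -0.   32.2] [-2.000e-02  3.018e+01 -5.000e-02]
row [-80.1   0.   46.9] [-2.000e-02  4.018e+01 -5.000e-02]
row [-98.1   0.   65.1] [-1.000e-02  5.018e+01 -5.000e-02]
```

```bash
python3 -m jog '[[[-1,-6,0,8,0,5,0],[-1,-11,0,15,0,10,0],[-1,-24,0,18,0,15,0],[-1,-36,0,21,0,20,0],[-1,-47,0,27,0,25,0],[-1,-59,0,32,0,30,0],[-1,-70,0,39,0,35,0],[-1,-80,0,47,0,40,0],[-1,-89,0,56,0,45,0],[-1,-98,0,65,0,50,0],[-1,-98,0,65,0,50,0],[-1,-98,0,65,0,50,0]]]'; python3 - <<'E'
from h import *
st()
to([.42,.1,.22],R_of(-3.3));to([.45,.245,.2],R_of(5))
E
```

```text
time: 13.85
tcp_pos: [0.4004, -0.0439, 0.3968]
tcp_rot: [[0.998, -0.058, -0.006], [-0.058, -0.998, 0.001], [-0.006, -0.0, -1.0]]
ft_force: [1.0, 0.7, -1.2]
gripper_width: 0.0116
t 13.85 grasp [ 0.3996 -0.0438  0.2498] yawx -3.34 z [-0.006  0.001 -1.   ] q [-0.44  0.52  0.68  2.23 -0.59  0.59 -0.95] F [ 1.   0.7 -1.2] w 0.0116
row [  11.4 -144.8   29.8] [-0.02  0.32 -0.04]
row [  33.  -291.3   49.7] [-0.04  0.32 -8.34]
```

```bash
python3 -m jog '[[[-1,2,-10,5,0,0,0],[-1,4,-30,10,0,0,-1],[-1,6,-55,15,0,0,-2],[-1,9,-80,20,0,0,-3],[-1,12,-105,25,0,0,-4],[-1,15,-130,30,0,0,-5],[-1,18,-155,35,0,0,-6],[-1,21,-180,40,0,0,-7],[-1,24,-205,45,0,0,-8],[-1,27,-230,48,0,0,-8],[-1,30,-255,50,0,0,-8],[-1,32,-275,50,0,0,-8],[-1,33,-287,50,0,0,-8],[-1,33,-291,50,0,0,-8],[-1,33,-291,50,0,0,-8]]]'; python3 - <<'E'
from h import *
st()
to([.45,.245,.049],R_of(5))
from bench import eyes
f=eyes.grab_frame('scene');g=f['img'][:,:,::-1];cv2.imwrite('pics/scene6.png',cv2.resize(g[100:280,80:345],(795,540)));np.savez('scene6.npz',**f)
f=eyes.grab_frame('top');cv2.imwrite('pics/top6.png',cv2.resize(f['img'][120:220,220:367,::-1],(794,540)));np.savez('top6.npz',**f)
E
```

```text
time: 15.35
tcp_pos: [0.45, 0.245, 0.3462]
tcp_rot: [[0.997, 0.082, -0.006], [0.082, -0.997, -0.0], [-0.006, -0.0, -1.0]]
ft_force: [-0.1, -1.2, -2.0]
gripper_width: 0.0121
t 15.35 grasp [0.4491 0.245  0.1992] yawx 4.71 z [-0.006 -0.    -1.   ] q [-0.96  0.73  0.64  1.98 -0.7   0.67 -1.36] F [-0.1 -1.2 -2. ] w 0.0121
row [9.000e-01 1.000e-01 1.502e+02] [-0.01  0.35 -0.29]
```

View pics/scene6.png

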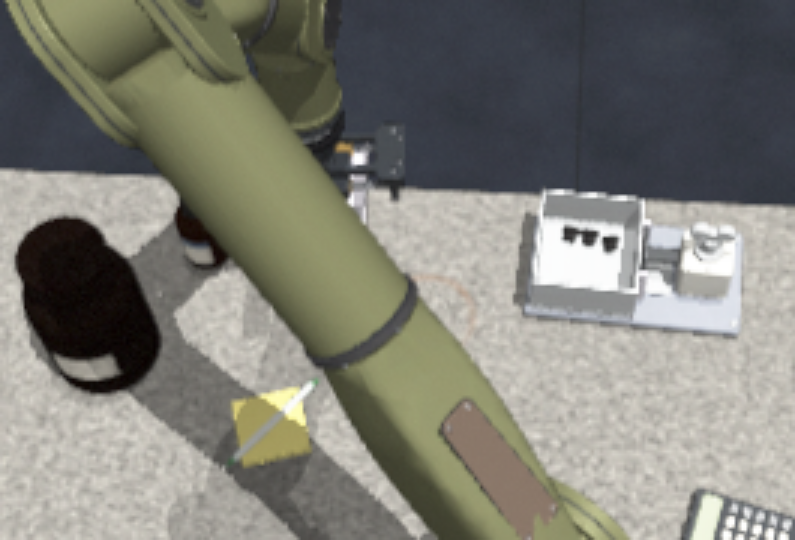

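View pics/top6.png

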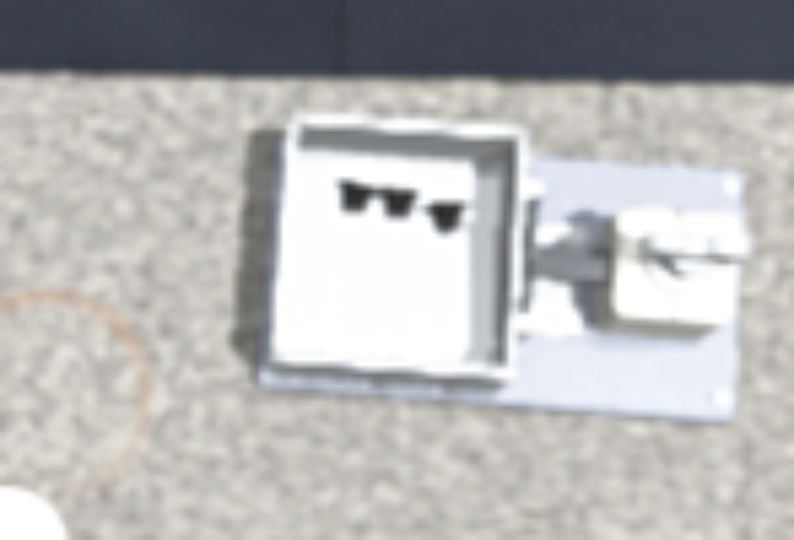

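All three stoppers lie in the hopper (top crop ≈(355,197),(398,202),(446,215)). Setting the tray down.

```bash
python3 -m jog '[[[-1,1,0,10,0,0,0],[-1,1,0,35,0,0,0],[-1,1,0,60,0,0,0],[-1,1,0,85,0,0,0],[-1,1,0,105,0,0.3,0],[-1,1,0,125,0,0.3,0],[-1,1,0,138,0,0.3,0],[-1,1,0,146,0,0.3,0],[-1,1,0,149,0,0.3,0],[-1,1,0,151,0,0.3,0],[-1,1,0,151,0,0.3,0],[-1,1,0,151,0,0.3,0]]]'; python3 -c "
from h import *
st()"
```

```text
time: 16.65
tcp_pos: [0.4502, 0.2439, 0.1961]
tcp_rot: [[0.997, 0.08, 0.0], [0.08, -0.997, 0.0], [0.0, -0.0, -1.0]]
ft_force: [0.3, -0.5, -2.2]
gripper_width: 0.0116
t 16.65 grasp [0.4502 0.2439 0.0491] yawx 4.58 z [ 0.  0. -1.] q [-0.76  0.94  0.29  2.05 -0.93  0.29 -1.16] F [ 0.3 -0.5 -2.2] w 0.0116
```

```bash
python3 -m jog '[[[-1,0,0,1,0,0,0],[-1,0,0,2,0,0,0],[-1,0,0,2,0,0,0],[-1,0,0,2,0,0,0]]]'; python3 -c "
from h import *
st()"
```

```text
time: 17.05
tcp_pos: [0.4503, 0.244, 0.1944]
tcp_rot: [[0.997, 0.08, 0.001], [0.08, -0.997, 0.001], [0.001, -0.001, -1.0]]
ft_force: [-0.6, 0.3, 1.5]
gripper_width: 0.0118
t 17.05 grasp [0.4504 0.2441 0.0474] yawx 4.59 z [ 0.001  0.001 -1.   ] q [-0.75  0.94  0.28  2.05 -0.93  0.28 -1.16] F [-0.6  0.3  1.5] w 0.0118
```

```bash
python3 -m jog '[[[-0.2,0,0,0,0,0,0],[-0.2,0,0,0,0,0,0],[-0.2,0,0,0,0,0,0],[-0.2,0,0,0,0,0,0],[-0.2,0,0,0,0,0,0],[-0.2,0,0,-10,0,0,0],[0,0,0,-30,0,0,0],[0.5,0,0,-60,0,0,0],[1,0,0,-100,0,0,0],[1,0,0,-150,0,0,0],[1,0,0,-180,0,0,0],[1,0,0,-180,0,0,0],[1,0,0,-180,0,0,0]]]'; python3 - <<'E'
from h import *
st()
from bench import eyes
f=eyes.grab_frame('scene');g=f['img'][:,:,::-1];cv2.imwrite('pics/scene7.png',cv2.resize(g[100:280,80:345],(795,540)))
f=eyes.grab_frame('top');P=pts(f)
np.set_printoptions(precision=4,suppress=True)
X=P;m=(X[...,0]>.44)&(X[...,0]<.52)&(X[...,1]>-.23)&(X[...,1]<-.13)&(X[...,2]>.121)&(X[...,2]<.135)
A=P[m];r=cv2.minAreaRect((A[:,:2]*1000).astype(np.float32));w,V=np.linalg.eigh(np.cov(A[:,:2].T));print(len(A),A.mean(0),r,np.degrees(np.arctan2(V[1,1],V[0,1])))
cv2.imwrite('pics/top7.png',cv2.resize(f['img'][140:200,310:370,::-1],(600,600),interpolation=cv2.INTER_CUBIC))
E
```

```text
time: 18.35
tcp_pos: [0.4499, 0.244, 0.375]
tcp_rot: [[0.997, 0.08, 0.001], [0.08, -0.997, 0.002], [0.001, -0.002, -1.0]]
ft_force: [0.2, 0.8, 0.7]
gripper_width: 0.0878
t 18.35 grasp [0.45   0.2443 0.228 ] yawx 4.61 z [ 0.001  0.002 -1.   ] q [-0.99  0.69  0.68  1.96 -0.65  0.72 -1.4 ] F [0.2 0.8 0.7] w 0.0878
59 [ 0.4794 -0.178   0.1246] ((479.733642578125, -177.71446228027344), (45.476558685302734, 9.689618110656738), 87.31158447265625) 86.79677257142619
```

View pics/scene7.png

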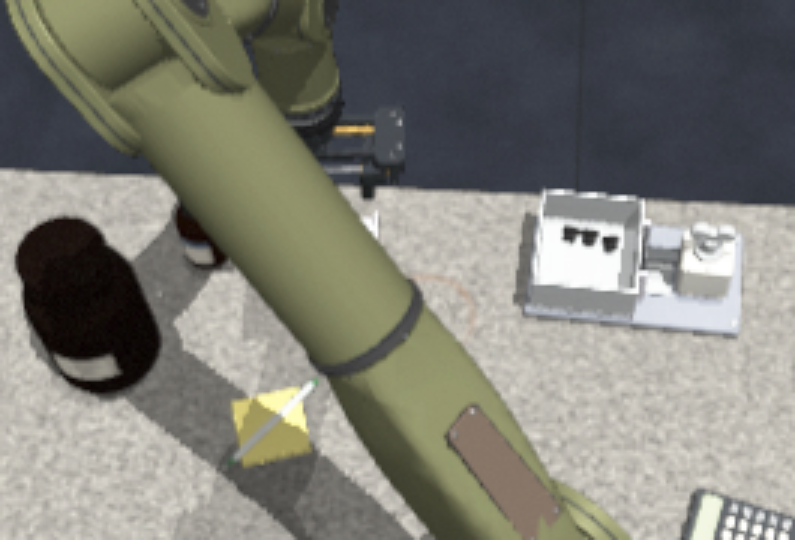

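View pics/top7.png

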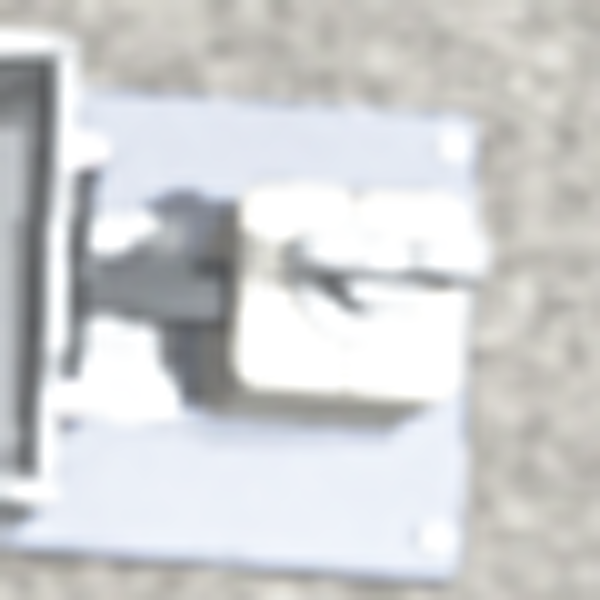

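```bash
python3 -c "
from h import *
to([.4797,-.18,.23],R_of(87))"; 
```

```text
row [ -3.9 424.9  -3.6] [-8.00e-02  6.00e-02 -8.24e+01]
```

```bash
python3 -m jog '[[[1,0,30,-4,0,0,-5],[1,-1,70,-4,0,0,-13],[1,-1,110,-4,0,0,-21],[1,-2,150,-4,0,0,-29],[1,-2,190,-4,0,0,-37],[1,-2,230,-4,0,0,-45],[1,-3,270,-4,0,0,-53],[1,-3,310,-4,0,0,-61],[1,-4,350,-4,0,0,-69],[1,-4,390,-4,0,0,-77],[1,-4,425,-4,0,0,-82.4],[1,-4,425,-4,0,0,-82.4],[1,-4,425,-4,0,0,-82.4],[1,-4,425,-4,0,0,-82.4]]]'; python3 - <<'E'
from h import *
st()
to([.4797,-.18,.116],R_of(87))
from bench import eyes
f=eyes.grab_frame('scene');g=f['img'][:,:,::-1];cv2.imwrite('pics/scene8.png',cv2.resize(g[100:280,130:395],(795,540)))
f=eyes.grab_frame('top');cv2.imwrite('pics/top8.png',cv2.resize(f['img'][120:260,160:366,::-1],(794,540)))
E
```

```text
time: 19.85
tcp_pos: [0.4795, -0.1787, 0.3765]
tcp_rot: [[0.051, 0.999, -0.004], [0.999, -0.051, 0.002], [0.002, -0.004, -1.0]]
ft_force: [-0.6, 0.5, 0.5]
gripper_width: 0.0882
t 19.85 grasp [ 0.4789 -0.1784  0.2295] yawx 87.06 z [-0.004  0.002 -1.   ] q [ 0.18  0.59  0.14  1.94 -0.13  0.62  0.35] F [-0.6  0.5  0.5] w 0.0882
row [ -1.5   0.7 113.5] [-0.22 -0.1   0.06]
```

View pics/scene8.png

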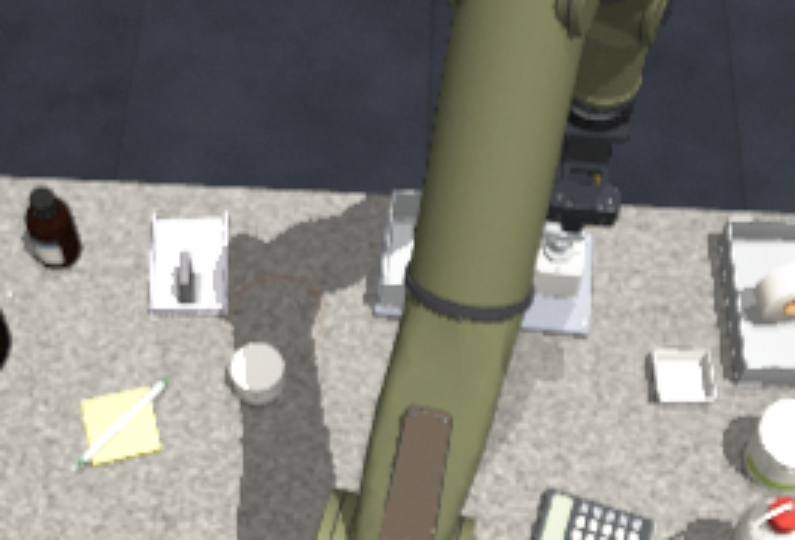

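View pics/top8.png

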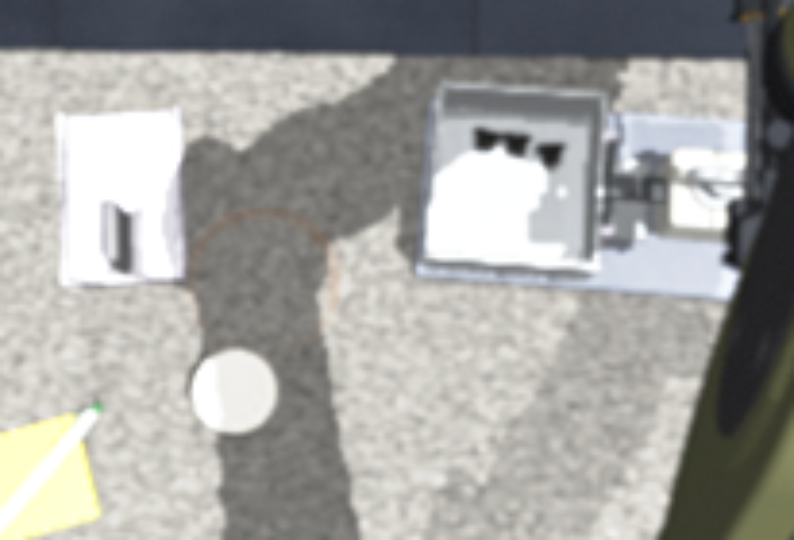

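Tray stands empty and flat (top crop ≈(120,195)), the three stoppers sit in the hopper, and the bystanders are untouched. Now the wing.

```bash
python3 -m jog '[[[1,-1,1,30,-0.2,-0.1,0],[1,-1,1,60,-0.2,-0.1,0],[1,-1,1,90,-0.2,-0.1,0],[1,-1,1,105,-0.2,-0.1,0],[1,-1,1,113,-0.2,-0.1,0],[1,-1,1,113,-0.2,-0.1,0],[-1,-1,1,113,-0.2,-0.1,0],[-1,-1,1,113,-0.2,-0.1,0],[-1,-1,1,113,-0.2,-0.1,0],[-1,-1,1,113,-0.2,-0.1,0],[-1,-1,1,113,-0.2,-0.1,0],[-1,-1,1,113,-0.2,-0.1,0],[-1,-1,1,113,-0.2,-0.1,0],[-1,-1,1,113,-0.2,-0.1,0],[-1,-1,1,113,-0.2,-0.1,0],[-1,-1,1,113,-0.2,-0.1,0],[-1,-1,1,113,-0.2,-0.1,0],[-1,-1,1,113,-0.2,-0.1,0],[-1,-1,1,113,-0.2,-0.1,0]]]'; python3 -c "
from h import *
st()
from bench import telemetry;print(telemetry.sense()['moment'])"
```

```text
time: 21.85
tcp_pos: [0.4812, -0.1793, 0.264]
tcp_rot: [[0.05, 0.999, 0.003], [0.999, -0.05, -0.001], [-0.001, 0.003, -1.0]]
ft_force: [5.1, -0.5, -3.9]
gripper_width: 0.0183
t 21.85 grasp [ 0.4817 -0.1794  0.117 ] yawx 87.16 z [ 0.003 -0.001 -1.   ] q [ 0.22  0.78  0.08  2.02 -0.17  0.34  0.38] F [ 5.1 -0.5 -3.9] w 0.0183
[-0.14825353 -0.96303229  0.02130793]
```

```bash
python3 -m jog '[[[-1,0,0,0,0,0,0],[-1,0,0,0,0,0,0],[-1,0,0,0,0,0,0],[-1,0,0,0,0,0,0]]]'; python3 -c "
from h import *
st()
from bench import telemetry;print(telemetry.sense()['moment'])"
```

```text
time: 22.25
tcp_pos: [0.4813, -0.1793, 0.264]
tcp_rot: [[0.05, 0.999, 0.003], [0.999, -0.05, -0.001], [-0.001, 0.003, -1.0]]
ft_force: [4.2, 0.0, -3.3]
gripper_width: 0.0183
t 22.25 grasp [ 0.4817 -0.1794  0.117 ] yawx 87.16 z [ 0.003 -0.001 -1.   ] q [ 0.22  0.78  0.08  2.02 -0.17  0.34  0.38] F [ 4.2  0.  -3.3] w 0.0183
[-0.17555028 -0.64907155 -0.0142907 ]
```

```bash
python3 - <<'E'
from h import *
from bench import eyes
f=eyes.grab_frame('scene');g=f['img'][:,:,::-1];cv2.imwrite('pics/scene9.png',cv2.resize(g[140:240,260:360],(600,600),interpolation=cv2.INTER_CUBIC));np.savez('scene9.npz',**f)
f=eyes.grab_frame('top');cv2.imwrite('pics/top9.png',cv2.resize(f['img'][120:220,290:390,::-1],(600,600),interpolation=cv2.INTER_CUBIC));np.savez('top9.npz',**f)
E
```

```text
(no output)
```

View pics/scene9.png

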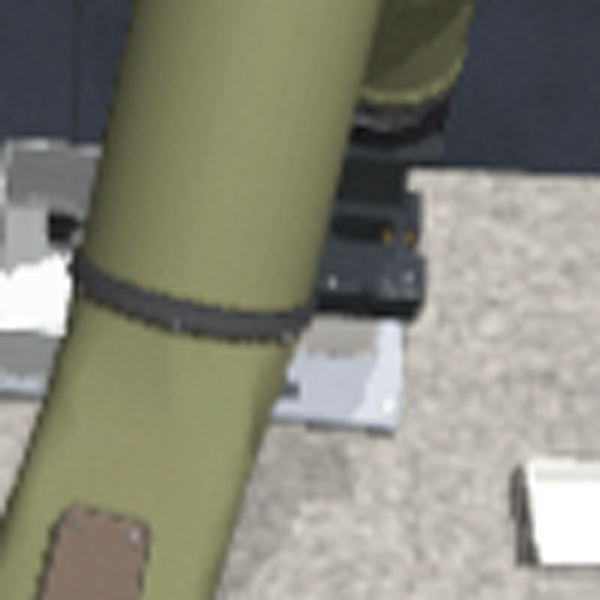

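View pics/top9.png

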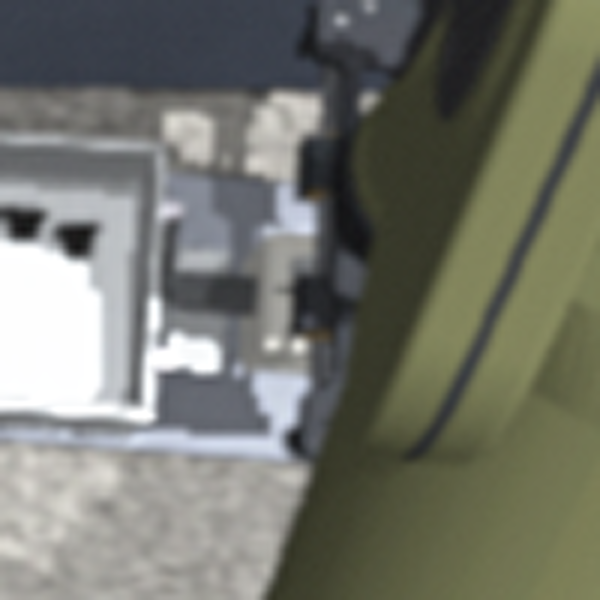

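Closed at 18 mm instead of 10: the fingertips (z≈0.098) reach below the wing's underside and likely pinch the stem. Open, raise 9 mm, re-grip.

```bash
python3 -m jog '[[[-0.2,0,0,0,0,0,0],[-0.2,0,0,0,0,0,0],[-0.2,0,0,0,0,0,0],[-0.2,0,0.5,-5,0,0,0],[-0.2,0,0.5,-9,0,0,0],[-0.2,0,0.5,-9,0,0,0],[-1,0,0.5,-9,0,0,0],[-1,0,0.5,-9,0,0,0],[-1,0,0.5,-9,0,0,0],[-1,0,0.5,-9,0,0,0],[-1,0,0.5,-9,0,0,0],[-1,0,0.5,-9,0,0,0],[-1,0,0.5,-9,0,0,0],[-1,0,0.5,-9,0,0,0]]]'; python3 -c "
from h import *
st()
from bench import telemetry;print(telemetry.sense()['moment'])"
```

```text
time: 23.75
tcp_pos: [0.4815, -0.1793, 0.2729]
tcp_rot: [[0.05, 0.999, 0.002], [0.999, -0.05, -0.001], [-0.001, 0.002, -1.0]]
ft_force: [-0.3, -0.4, 0.5]
gripper_width: 0.0102
t 23.75 grasp [ 0.4818 -0.1794  0.1259] yawx 87.15 z [ 0.002 -0.001 -1.   ] q [ 0.22  0.76  0.08  2.02 -0.16  0.36  0.38] F [-0.3 -0.4  0.5] w 0.0102
[ 0.01444047  0.36001535 -0.00100478]
```

```bash
python3 -m jog '[[[-1,0,0,0,0,0,4],[-1,0,0,0,0,0,10],[-1,0,0,0,0,0,16],[-1,0,0,0,0,0,22],[-1,0,0,0,0,0,28],[-1,0,0,0,0,0,34],[-1,0,0,0,0,0,40],[-1,0,0,0,0,0,40]]]'; python3 -c "
from h import *
st()
from bench import telemetry;print(telemetry.sense()['moment'])"
```

```text
time: 24.55
tcp_pos: [0.4821, -0.1794, 0.273]
tcp_rot: [[0.68, 0.733, 0.004], [0.733, -0.68, -0.002], [0.001, 0.004, -1.0]]
ft_force: [0.7, -0.5, -0.1]
gripper_width: 0.0098
t 24.55 grasp [ 0.4826 -0.1797  0.126 ] yawx 47.14 z [ 0.004 -0.002 -1.   ] q [ 0.12  0.78  0.24  2.02 -0.46  0.39 -0.03] F [ 0.7 -0.5 -0.1] w 0.0098
[-0.27959441 -0.03149073 -0.03915721]
```

```bash
for i in 1; do python3 -m jog '[[[-1,0,0,0,0,0,4],[-1,0,0,0,0,0,8],[-1,0,0,0,0,0,12],[-1,0,0,0,0,0,16],[-1,0,0,0,0,0,16]]]'; done; python3 -c "
from h import *
st()
from bench import telemetry;print(telemetry.sense()['moment'])"
```

```text
time: 25.05
tcp_pos: [0.4823, -0.1796, 0.2729]
tcp_rot: [[0.855, 0.519, 0.004], [0.519, -0.855, -0.003], [0.002, 0.005, -1.0]]
ft_force: [0.9, -1.4, -1.0]
gripper_width: 0.0097
t 25.05 grasp [ 0.4828 -0.18    0.1259] yawx 31.25 z [ 0.004 -0.003 -1.   ] q [ 0.08  0.79  0.31  2.02 -0.57  0.4  -0.19] F [ 0.9 -1.4 -1. ] w 0.0097
[-0.2301871   0.14061048 -0.07007116]
```

```bash
python3 -m jog '[[[-1,0,0,0,0,0,4],[-1,0,0,0,0,0,8],[-1,0,0,0,0,0,12],[-1,0,0,0,0,0,12]]]'; python3 -c "
from h import *
st()
from bench import telemetry;print(telemetry.sense()['moment'])"
```

```text
time: 25.45
tcp_pos: [0.4824, -0.1798, 0.2729]
tcp_rot: [[0.943, 0.332, 0.004], [0.332, -0.943, -0.004], [0.003, 0.005, -1.0]]
ft_force: [0.1, -2.2, -1.6]
gripper_width: 0.0099
t 25.45 grasp [ 0.483  -0.1803  0.1259] yawx 19.39 z [ 0.004 -0.004 -1.   ] q [ 0.06  0.8   0.36  2.03 -0.65  0.42 -0.32] F [ 0.1 -2.2 -1.6] w 0.0099
[-0.20759079  0.12755286 -0.05429745]
```

```bash
python3 -m jog '[[[-1,0,0,0,0,0,4],[-1,0,0,0,0,0,8],[-1,0,0,0,0,0,12],[-1,0,0,0,0,0,12]]]'; python3 -c "
from h import *
st()
from bench import telemetry;print(telemetry.sense()['moment'])"
```

```text
time: 25.85
tcp_pos: [0.4824, -0.1799, 0.2729]
tcp_rot: [[0.991, 0.131, 0.004], [0.131, -0.991, -0.004], [0.004, 0.005, -1.0]]
ft_force: [0.1, -1.8, -0.2]
gripper_width: 0.0098
t 25.85 grasp [ 0.483  -0.1806  0.1259] yawx 7.55 z [ 0.004 -0.004 -1.   ] q [ 0.03  0.81  0.41  2.03 -0.72  0.44 -0.45] F [ 0.1 -1.8 -0.2] w 0.0098
[-0.22460344  0.25989526 -0.06967179]
```

```bash
python3 -m jog '[[[-1,0,0,0,0,0,3],[-1,0,0,0,0,0,6],[-1,0,0,0,0,0,9],[-1,0,0,0,0,0,9]]]'; python3 -c "
from h import *
st()
from bench import telemetry;print(telemetry.sense()['moment'])"
```

```text
time: 26.25
tcp_pos: [0.4824, -0.1801, 0.2729]
tcp_rot: [[1.0, -0.022, 0.004], [-0.022, -1.0, -0.004], [0.004, 0.004, -1.0]]
ft_force: [0.8, -0.7, -0.1]
gripper_width: 0.0097
t 26.25 grasp [ 0.483  -0.1807  0.1259] yawx -1.27 z [ 0.004 -0.004 -1.   ] q [ 0.    0.82  0.45  2.03 -0.78  0.46 -0.55] F [ 0.8 -0.7 -0.1] w 0.0097
[-0.28548379  0.24287804 -0.0649974 ]
```

```bash
python3 -m jog '[[[-1,0,0,0,0,0,3],[-1,0,0,0,0,0,6],[-1,0,0,0,0,0,8],[-1,0,0,0,0,0,8]]]'; python3 -c "
from h import *
st()
from bench import telemetry;print(telemetry.sense()['moment'])"
```

```text
time: 26.65
tcp_pos: [0.4826, -0.1801, 0.273]
tcp_rot: [[0.987, -0.158, 0.004], [-0.158, -0.987, -0.005], [0.005, 0.004, -1.0]]
ft_force: [-0.5, -1.7, -0.4]
gripper_width: 0.0106
t 26.65 grasp [ 0.4832 -0.1808  0.126 ] yawx -9.1 z [ 0.004 -0.005 -1.   ] q [-0.02  0.83  0.48  2.03 -0.82  0.48 -0.64] F [-0.5 -1.7 -0.4] w 0.0106
[-0.3186814   0.13338747  0.55164195]
```

```bash
python3 -m jog '[[[-1,0,0,0,0,0,3],[-1,0,0,0,0,0,6],[-1,0,0,0,0,0,8],[-1,0,0,0,0,0,8]]]'; python3 -c "
from h import *
st()
from bench import telemetry;print(telemetry.sense()['moment'])"
```

```text
time: 27.05
tcp_pos: [0.4829, -0.18, 0.273]
tcp_rot: [[0.957, -0.292, 0.005], [-0.292, -0.957, -0.005], [0.006, 0.004, -1.0]]
ft_force: [0.1, -1.8, -0.6]
gripper_width: 0.0125
t 27.05 grasp [ 0.4835 -0.1808  0.126 ] yawx -16.95 z [ 0.005 -0.005 -1.   ] q [-0.04  0.84  0.52  2.03 -0.87  0.5  -0.74] F [ 0.1 -1.8 -0.6] w 0.0125
[-0.30569477  0.01301318  0.86985073]
```

Seated (moment jumped to 0.55→0.87 N·m, jaws start to skew on the fixed wing, seat ≈ yaw −7°). Backing off 90° to yaw ≈ 83°.

```bash
python3 -m jog '[[[-1,0,0,0,0,0,-4],[-1,0,0,0,0,0,-10],[-1,0,0,0,0,0,-16],[-1,0,0,0,0,0,-22],[-1,0,0,0,0,0,-28],[-1,0,0,0,0,0,-34],[-1,0,0,0,0,0,-40],[-1,0,0,0,0,0,-46],[-1,0,0,0,0,0,-52],[-1,0,0,0,0,0,-58],[-1,0,0,0,0,0,-64],[-1,0,0,0,0,0,-70],[-1,0,0,0,0,0,-76],[-1,0,0,0,0,0,-82],[-1,0,0,0,0,0,-88],[-1,0,0,0,0,0,-94],[-1,0,0,0,0,0,-100],[-1,0,0,0,0,0,-100],[-1,0,0,0,0,0,-100],[-1,0,0,0,0,0,-100]]]'; python3 - <<'E'
from h import *
st()
from bench import telemetry,eyes;print(telemetry.sense()['moment'])
np.set_printoptions(precision=3,suppress=True)
f=eyes.grab_frame('scene');g=f['img'][:,:,::-1];cv2.imwrite('pics/scene10.png',cv2.resize(g[100:280,80:345],(795,540)))
f=eyes.grab_frame('top');cv2.imwrite('pics/top10.png',cv2.resize(f['img'][100:260,110:346,::-1],(796,540)))
X=pts(f)
m=(X[...,0]>.38)&(X[...,0]<.6)&(X[...,1]>.17)&(X[...,1]<.31)&(X[...,2]>.012)&(X[...,2]<.03)
A=X[m];print('tray rims',A.mean(0),'floor tilt fit',np.linalg.lstsq(np.c_[A[:,:2]-A[:,:2].mean(0),np.ones(len(A))],A[:,2],rcond=None)[0])
E
```

```text
time: 29.05
tcp_pos: [0.4818, -0.1789, 0.2729]
tcp_rot: [[0.123, 0.992, 0.001], [0.992, -0.123, -0.003], [-0.003, 0.001, -1.0]]
ft_force: [-4.0, 4.9, 3.9]
gripper_width: 0.0101
t 29.05 grasp [ 0.482  -0.1794  0.1259] yawx 82.96 z [ 0.001 -0.003 -1.   ] q [ 0.2   0.77  0.11  2.02 -0.2   0.36  0.34] F [-4.   4.9  3.9] w 0.0101
[0.95530926 0.83326571 0.09577491]
tray rims [0.463 0.249 0.018] floor tilt fit [-0.007 -0.012  0.018]
```

View pics/scene10.png

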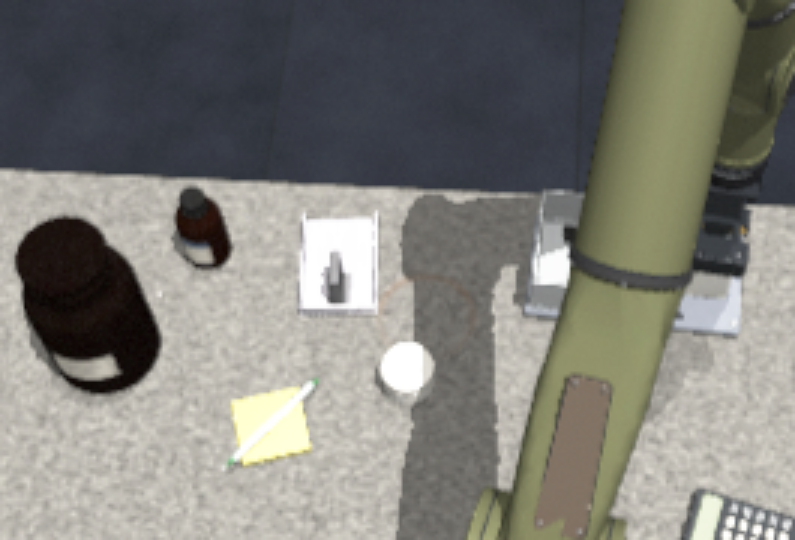

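View pics/top10.png

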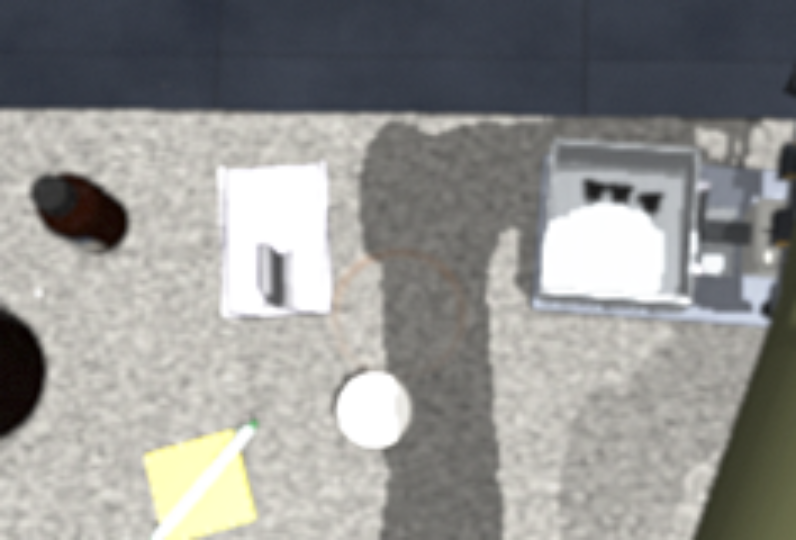

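```bash
python3 -m jog '[[[-1,0,0,0,0,0,0],[-1,0,0,0,0,0,0],[-1,0,0,0,0,0,0]]]'; python3 -c "
from h import *
st()
from bench import workorder
print(workorder.hand_in())"
```

```text
time: 29.45
tcp_pos: [0.4818, -0.1789, 0.2729]
tcp_rot: [[0.123, 0.992, 0.001], [0.992, -0.123, -0.003], [-0.003, 0.001, -1.0]]
ft_force: [-2.4, 0.9, 2.8]
gripper_width: 0.0098
t 29.45 grasp [ 0.4819 -0.1793  0.1259] yawx 82.91 z [ 0.001 -0.003 -1.   ] q [ 0.2   0.77  0.11  2.02 -0.2   0.36  0.34] F [-2.4  0.9  2.8] w 0.0098
the job is handed in; nothing more can be done
None
```

I handed the job in at about 29.5 s of robot time, with the jaws still gripping the wing. No verdict was reported.

**What I did:**
- **Tray:** I gripped the tray and turned it so the lip pointed away from the robot. I tipped it to about 54° over the hopper and set it down flat at about (0.45, 0.24), near its start but turned round. All three stoppers went into the hopper.
- **Wing screw:** I turned it clockwise about 94° until it seated, then backed it off about 90°.

**Last checks:**
- **Stoppers:** all three are visible on the hopper floor in the last pictures.
- **Tray:** it is empty, let go, and within about 1° of flat.
- **Bystanders:** the jar and brown bottle look where they were. The weighing boat looked in place when last in view, before I gripped the wing. I judged all three by eye, not by measuring.
- **Wing:** the jaws stand at 9.8 mm on the 10 mm wing, and nothing was moving.

**What disagreed:**
- **First wing grip:** it closed at 18 mm, probably because the fingertips caught the stem below the wing. I opened, raised 9 mm and gripped again at 10 mm.
- **Seat angle:** I inferred it from the jump in moment (0.55, then 0.87 N·m) and the jaws skewing on the wing. It is good to about 2 or 3°, so the quarter turn carries the same uncertainty.
- **Moment reading:** before the seat it had the opposite sign to what I expected (about −0.06 N·m). I took this as sensor offset.

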